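# Cap the three solvent bottles with the caps that fit

### The job

Close the three open solvent bottles in the tray with the three blue caps from the mat: the necks differ slightly in size and each cap fits only one of them, so try each cap and push it down until it sits fully home and level. Do not force a cap that stops short: try it on another bottle. Leave everything else where it is.

Things in the scene. Friction and masses are not known exactly. Their poses are not given: they have to be found in the camera images.
- tray: fixed navy bottle tray, 100 x 450 mm, walls 28 mm high, standing on the bench; origin under its centre, its long side along its own y axis. It holds the three open bottles, about 105 mm apart in one row along y, and a closed jar at the row's -y end
- mat: fixed white mat, 85 x 370 mm, 3 mm thick, its long side along its own y; the three caps stand on it in one row along y, about 85 mm apart; origin under its centre
- bottle_1: one of three amber glass bottles with a paper band, held fast in the tray (it does not move): 72 mm across, rim 130 mm above its underside, where the origin lies; z is up
- neck_1 (a point): centre of the rim of that bottle's open neck, z up. The neck is an upright tube, wall 3 mm, 34 mm long down to the shoulder. The three necks are 30, 34.5 and 39 mm wide outside; which is which is not told. A cap fully home has its mid point 2 mm below this one; on a wrong neck it stops at least 10 mm higher
- bottle_2: one of three amber glass bottles with a paper band, held fast in the tray (it does not move): 72 mm across, rim 130 mm above its underside, where the origin lies; z is up
- neck_2 (a point): centre of the rim of that bottle's open neck, z up. The neck is an upright tube, wall 3 mm, 34 mm long down to the shoulder. The three necks are 30, 34.5 and 39 mm wide outside; which is which is not told. A cap fully home has its mid point 2 mm below this one; on a wrong neck it stops at least 10 mm higher
- bottle_3: one of three amber glass bottles with a paper band, held fast in the tray (it does not move): 72 mm across, rim 130 mm above its underside, where the origin lies; z is up
- neck_3 (a point): centre of the rim of that bottle's open neck, z up. The neck is an upright tube, wall 3 mm, 34 mm long down to the shoulder. The three necks are 30, 34.5 and 39 mm wide outside; which is which is not told. A cap fully home has its mid point 2 mm below this one; on a wrong neck it stops at least 10 mm higher
- cap_a_mid (a point): mid point (half-way up, on the axis) of one of three outwardly alike blue caps, 50 mm across, 32 mm high, about 50 g, mouth down, z up. A skirt 18 mm deep goes over the neck, a central plug (tip 4 mm above the lower edge) into it, with 1 mm play all round on its own neck: it slides down freely. Mouths are 32, 36.5, 41 mm wide; which is which is not told
- cap_b_mid (a point): mid point (half-way up, on the axis) of one of three outwardly alike blue caps, 50 mm across, 32 mm high, about 50 g, mouth down, z up. A skirt 18 mm deep goes over the neck, a central plug (tip 4 mm above the lower edge) into it, with 1 mm play all round on its own neck: it slides down freely. Mouths are 32, 36.5, 41 mm wide; which is which is not told
- cap_c_mid (a point): mid point (half-way up, on the axis) of one of three outwardly alike blue caps, 50 mm across, 32 mm high, about 50 g, mouth down, z up. A skirt 18 mm deep goes over the neck, a central plug (tip 4 mm above the lower edge) into it, with 1 mm play all round on its own neck: it slides down freely. Mouths are 32, 36.5, 41 mm wide; which is which is not told
- jar: bystander: closed amber jar with a white lid, 66 mm across, 100 mm high, loose in the tray; origin under it
- vial: bystander: small dark vial, 18 mm across, 36 mm high, standing on the mat beyond the +y end of the row of caps; origin under it
- marker: bystander: red marker pen, 14 mm thick, 120 mm long, lying on the bench; origin under its middle
- beaker: bystander: empty glass beaker, 72 mm across, 85 mm high; origin under it
- wrench: bystander: small steel wrench, 140 mm long, lying on the bench; origin about its middle
- wash_bottle: bystander: white bottle with a red cap, 64 mm across, 150 mm high; origin under it
Mind the look-alikes: they are no part of the job. What is shaped like the part that bears cap_c_mid but black is not meant. What is shaped like the part that bears cap_a_mid but orange is not meant.

How it is judged:
By the outcome, as a careful person would: the job done as asked, in the order asked, and still so for the second after the job is handed in, with the robot touching nothing.
It also fails if it takes over 72 s, if anything falls off the work surface, if the arm or the gripper's body presses on something with over 40 N, if the wrist force passes 120 N, or if a joint passes its speed limit or range.

### The arm

A 6-joint arm with a two-finger parallel gripper is mounted at the origin on the work surface. World frame = base frame: x ahead of the robot, y to its left, z up, the work surface at z = 0. Lengths are in m, angles in rad, forces in N, time in s.
With the tool pointing down it reaches from about 0.3 to 0.875 m from the base axis. Payload 6.4 kg.
Tool frame: the origin (TCP) lies midway between the tips of the shut fingers; the grasp point (between the pads) lies ctrl.grip_point_offset behind it (ctrl.grip_point_offset is the distance from the TCP to the grasp point, in m); z points along the fingers, y is the direction in which the jaws open and shut (so a half turn about z gives the same grasp; the last joint's range is limited). The gripper opens to 85 mm and grips with 20 to 120 N. Pads are 22 mm wide; open, the fingers measure 114 mm over their backs; the gripper's body (76 mm by 85 mm) begins 54 mm behind the grasp point. The pads swing forward as they close: fully open they stand 13 mm farther back than shut.
Start: joints at [-1.511, 0.181, 1.607, -0, 1.354, -0.206], TCP at [0.151, -0.555, 0.231] pointing down, gripper open.
Joint ranges: [-2.99, 2.99], [-0.89, 2.07], [0.3, 2.58], [-1.14, 4.28], [0, 2.63], [-3.12, 3.12]. Speed limits (rad/s): [2.57, 2.57, 3.01, 3.14, 3.14, 3.14].

### API

Orientations are given as a unit quaternion [w, x, y, z].
In Python, from bench import ctrl, viewer gives the robot as it stands.
- The arm moves only by the shell command python3 -m handwheel 'ROWS' [OPENING]. ROWS is JSON, a list of rows, each an object with "travel": the shift along the tool's x, y, z as a fraction of full scale, a list of three; "dr": the turn, a rotation vector about the tool's x, y, z as a fraction of full scale, a list of three. A call has 1 to 20 rows; each row shifts and turns the pose as measured when the row begins, along the tool's axes as they then stand; what a row does not reach is not made up. Full scale, the value 1, is 150 mm for a shift and 30 degrees for a turn. A row lasts 1/12 s, in which the tool goes at most 41.7 mm and 7.16 degrees, less where a joint would pass 70% of its speed; a pose out of reach is approached as far as the arm can. A call with a number of a shift or a turn outside -1 to 1 is refused whole. A call with a gripper value outside its range is refused whole. OPENING is the opening, from -1 (shut) to 1 (fully open), set as the call begins (- or left out, the last holds). The fingers move at their own pace and stop on an object; the grip force is fixed at half the most. Time passes only in rows, so rows that do not move let the fingers close. It gives the time, the measured TCP pose, the force and the opening at its end, in the units of the state.
- ctrl.get_obs(): the state, without advancing time (a new reading comes with each control period).
- viewer.camera(name): name is "side" or "top"; returns the picture (420x560x3 uint8, red, green, blue); there is no depth.
- viewer.get_calibration(name): a dict with "camera_matrix" (3x3 intrinsics, pixels), "R" (3x3) and "t" (3): a world point X has camera coordinates R X + t. Camera axes: x right, y down, z forward; pixel columns grow to the right and rows downward; lengths in m; the calibration is good to about 2 mm. A picture is of the moment at which its call begins. get_calibration takes no time and is no camera call.
- ctrl.hand_in(): hands the job in, once; it reports no verdict.
The state is a dict: "time_s": time; "q": joint angles; "dq": joint speeds; "joint_efforts": joint torques, N m; "eef_pos": TCP position; "eef_rot": TCP orientation; "wrist_force": force on the tool from outside, world axes, zero at the start; "torque": the same for the moment, N m; "opening": opening from 0.0 (shut) to 1.0 (fully open).
Only numpy, scipy, OpenCV 4.12 (cv2) and the standard library are available. Lean on these libraries where they do the work, as an engineer would, in place of code of your own. Each camera call takes 0.05 s, during which the arm holds its last target. There are 200 camera calls.

## Working session

There is one attempt and no reset: what is moved stays moved. The work goes in short steps, Python scripts to look and compute and a shell command to move; the robot and the scene stay as the last step left them, time stands still between calls to the robot, and variables do not carry over. Pictures are saved under pics/ and viewed, about 8 in all and at most 12, crops included, and the job is handed in when it is done.

```bash
mkdir -p pics; ls; cat > h.py <<'E'
import numpy as np, cv2
from bench import ctrl, viewer
def pic(n): return viewer.camera(n)
def save(im,name,crop=None,k=1):
    if crop: r0,r1,c0,c1=crop; im=im[r0:r1,c0:c1]
    im=cv2.resize(im,None,fx=k,fy=k,interpolation=cv2.INTER_CUBIC)
    cv2.imwrite('pics/'+name,im[:,:,::-1])
def ray(n,u,v):
    c=viewer.get_calibration(n);K,R,t=map(np.array,(c['camera_matrix'],c['R'],c['t']))
    d=R.T@np.linalg.solve(K,[u,v,1]);return -R.T@t,d
def onz(n,u,v,z):
    o,d=ray(n,u,v);return o+d*(z-o[2])/d[2]
def proj(n,X):
    c=viewer.get_calibration(n);K,R,t=map(np.array,(c['camera_matrix'],c['R'],c['t']))
    p=K@(R@np.array(X)+t);return p[:2]/p[2]
E
python3 - <<'E'
from h import *
a=pic('top');b=pic('side');save(a,'top0.png');save(b,'side0.png')
np.save('top0.npy',a);np.save('side0.npy',b)
for n in('top','side'):
    c=viewer.get_calibration(n);print(n,np.array(c['camera_matrix']).round(1).tolist(),np.array(c['R']).round(3).tolist(),(-np.array(c['R']).T@np.array(c['t'])).round(3))
o=ctrl.get_obs();print(o);print(ctrl.grip_point_offset)
E
```

```text
pics
top [[516.3, 0.0, 273.4], [0.0, 516.3, 207.5], [0.0, 0.0, 1.0]] [[0.001, -1.0, 0.0], [-0.991, -0.001, -0.137], [0.137, -0.0, -0.991]] [ 0.315 -0.032  1.372]
side [[392.6, 0.0, 280.2], [0.0, 392.6, 205.7], [0.0, 0.0, 1.0]] [[-0.778, -0.628, -0.012], [-0.352, 0.452, -0.82], [0.52, -0.633, -0.573]] [-0.108  0.722  0.791]
{'time_s': 0.1, 'q': array([-1.51135004e+00,  1.81443266e-01,  1.60790432e+00, -3.57463687e-06,
        1.35380226e+00, -2.06302457e-01]), 'dq': array([ 0.0008185 , -0.00186037, -0.00294608, -0.00145056,  0.00093786,
       -0.0008381 ]), 'joint_efforts': array([ 7.45339389e-05, -4.45881486e+01, -3.52238846e+01, -4.37012814e-04,
        4.11871006e-03, -1.84631830e-05]), 'eef_pos': array([ 0.15099777, -0.55430812,  0.23048923]), 'eef_rot': array([-7.76624671e-04,  9.91184830e-01,  1.32484063e-01,  5.53789535e-05]), 'wrist_force': array([-0.23091273, -0.4202854 ,  0.19343723]), 'torque': array([-0.00974731,  0.00822274, -0.0500507 ]), 'opening': 0.9967337828101592}
0.0187
```

View pics/top0.png

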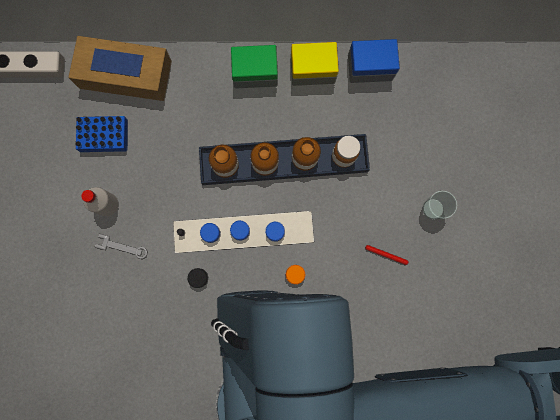

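View pics/side0.png

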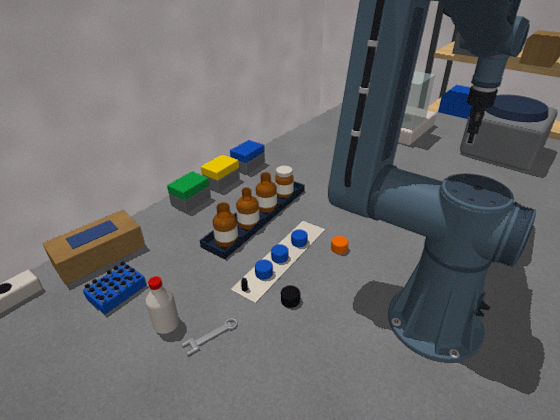

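The blue caps stand at top pixels (209,232), (240,230) and (275,231). Look-alikes are the black cap (198,278), the orange cap (295,275), the blue block (375,55) and the blue rack (101,133). I choose the three blue ones on the white mat. The bottles are at (222,160), (264,157) and (306,152); the white-lidded jar at (347,150) is not one of them.

```bash
python3 - <<'E'
from h import *
a=np.load('top0.npy');b=np.load('side0.npy')
def bl(im):
    h=cv2.cvtColor(im,cv2.COLOR_RGB2HSV);return cv2.inRange(h,(105,150,90),(125,255,255))
for n,im,(r0,r1,c0,c1) in(('top',a,(215,255,180,310)),('side',b,(220,285,240,315))):
    m=bl(im)[r0:r1,c0:c1]
    k,l,s,c=cv2.connectedComponentsWithStats(m)
    for i in range(1,k):
        if s[i,4]>30:
            u,v=c[i]+[c0,r0]; print(n,u.round(1),v.round(1),s[i],'onz .035',onz(n,u,v,.035 if n=='top' else .022).round(4))
for u,v in((222,156),(264,153),(307,149)):print(onz('top',u,v,.134).round(3))
x=cv2.resize(a[130:260,175:365],None,fx=4,fy=4,interpolation=cv2.INTER_CUBIC)
save(x,'crop1.png')
E
```

```text
top 239.2 229.7 [ 50   6  19  19 277] onz .035 [0.4422 0.0573 0.035 ]
top 274.6 230.9 [ 86   7  18  19 274] onz .035 [ 0.439  -0.0347  0.035 ]
top 209.2 232.1 [ 20   8  19  19 282] onz .035 [0.4357 0.1349 0.035 ]
side 298.8 238.0 [ 51  10  16  17 228] onz .035 [ 0.4377 -0.0292  0.022 ]
side 279.1 253.4 [ 31  25  17  18 260] onz .035 [0.4409 0.0622 0.022 ]
side 263.1 269.1 [ 15  40  17  20 283] onz .035 [0.4349 0.1404 0.022 ]
[0.614 0.095 0.134]
[ 0.622 -0.008  0.134]
[ 0.632 -0.114  0.134]
```

View pics/crop1.png

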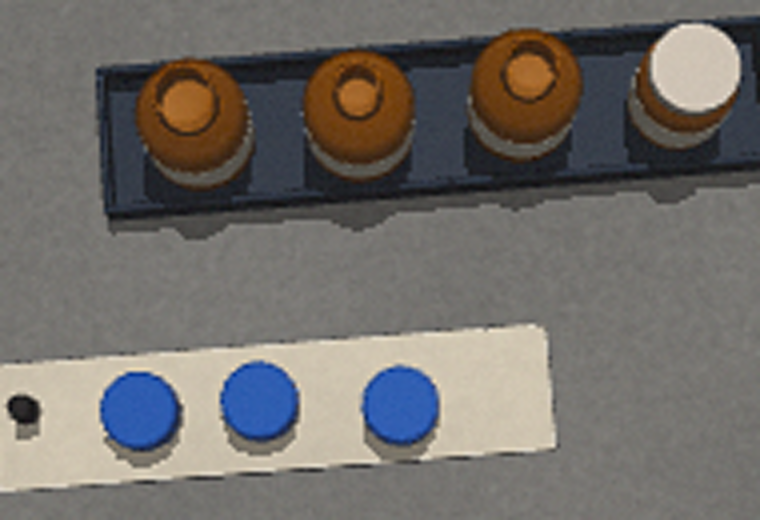

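The crop shows the three blue caps on the mat. The left neck looks widest, the middle narrowest and the right one medium. I'll zoom in on the rims.

```bash
python3 - <<'E'
from h import *
a=np.load('top0.npy');b=np.load('side0.npy')
f=lambda im,r,c:cv2.resize(im[r:r+26,c:c+26],(260,260),interpolation=cv2.INTER_NEAREST)
t=np.hstack([f(a,140,209),f(a,137,251),f(a,132,293)])
for X in((.614,.095,.13),(.622,-.008,.13),(.632,-.114,.13)):print(proj('side',X).round(1))
s=np.hstack([f(b,198,210),f(b,185,234),f(b,169,253)])
save(np.vstack([t,s]),'crop2.png')
E
```

```text
[225.8 207.2]
[247.7 191.2]
[267.3 176.4]
```

View pics/crop2.png

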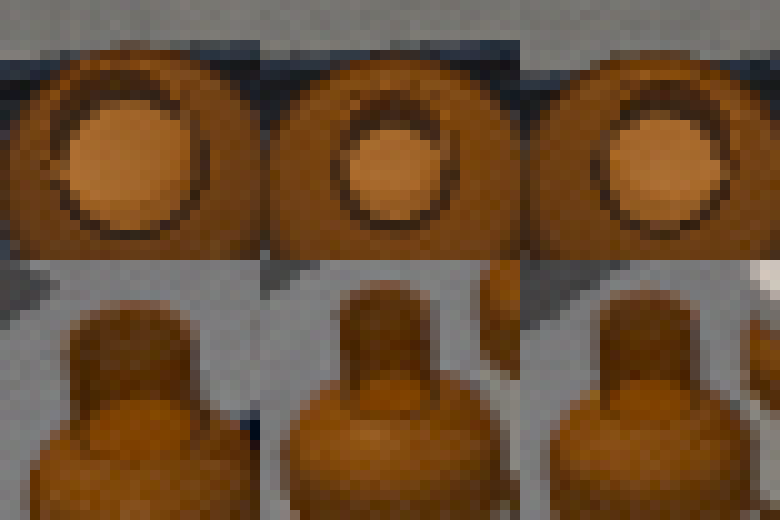

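```bash
python3 - <<'E'
from h import *
T=[(209+13.0-.5,140+16.2-.5),(251+13.5-.5,137+16.7-.5),(293+14.4-.5,132+16.5-.5)]
# side: neck/shoulder ellipse centres; rim-top centres
S=[(210+14.0-.5,198+17-.5),(234+13.0-.5,185+13.7-.5),(253+13.0-.5,169+14.5-.5)]
def tri(ra,rb):
    (o,d),(p,e)=ra,rb;A=np.stack([d,-e],1);s=np.linalg.lstsq(A,p-o,rcond=None)[0];x,y=o+d*s[0],p+e*s[1];return (x+y)/2,np.linalg.norm(x-y)
for t,s in zip(T,S):
    X,g=tri(ray('top',*t),ray('side',*s));print('tri',X.round(4),round(g,4),' z.096',onz('top',*t,.1).round(4),' z.134',onz('top',*t,.134).round(4))
    P=onz('top',*t,.1);print('  side axis px at z .1,.134:',proj('side',P).round(1),proj('side',[P[0],P[1],.134]).round(1))
for t,s in(((239.2,229.7),(279.1,253.4)),((274.6,230.9),(298.8,238)),((209.2,232.1),(263.1,269.1))):
    X,g=tri(ray('top',*t),ray('side',*s));print('cap',X.round(4),round(g,4))
from scipy.spatial.transform import Rotation as Ro
o=ctrl.get_obs();print(Ro.from_quat(np.roll(o['eef_rot'],-1)).as_matrix().round(3))
E
```

```text
tri [0.6227 0.0993 0.1018] 0.0002  z.096 [0.6231 0.0994 0.1   ]  z.134 [0.6149 0.0959 0.134 ]
  side axis px at z .1,.134: [223.5 215. ] [222.4 205.6]
tri [ 0.6293 -0.0078  0.1009] 0.0002  z.096 [ 0.6297 -0.0078  0.1   ]  z.134 [ 0.6212 -0.0084  0.134 ]
  side axis px at z .1,.134: [246.4 198.4] [245.7 189.3]
tri [ 0.6433 -0.1162  0.0992] 0.0002  z.096 [ 0.6432 -0.1161  0.1   ]  z.134 [ 0.6344 -0.1138  0.134 ]
  side axis px at z .1,.134: [265.5 182.8] [265.1 174.1]
cap [0.4439 0.0585 0.0176] 0.0004
cap [ 0.441  -0.0346  0.0167] 0.0008
cap [0.4375 0.1373 0.0182] 0.0005
[[ 0.965  0.263 -0.   ]
 [ 0.263 -0.965  0.002]
 [ 0.    -0.002 -1.   ]]
```

```bash
cat >> h.py <<'E'
from scipy.spatial.transform import Rotation as Ro
def plan(x,y,z,yaw,show=True):
    """total shift/turn to target, in units of moves; shift given in the target-orientation axes"""
    o=ctrl.get_obs();R=Ro.from_quat(np.roll(o['eef_rot'],-1)).as_matrix()
    a=np.radians(yaw);Y=np.array([np.cos(a),np.sin(a),0]);Z=np.array([0,0,-1.]);G=np.stack([np.cross(Y,Z),Y,Z],1)
    rv=Ro.from_matrix(R.T@G).as_rotvec(degrees=True)
    d=np.array([x,y,z])-o['eef_pos']
    print('t',round(o['time_s'],2),'pos',o['eef_pos'].round(4),'F',o['wrist_force'].round(1),'op',round(o['opening'],3))
    print(' turn',(rv/30).round(3),' shift in goal axes',(G.T@d/.15).round(3),' in present axes',(R.T@d/.15).round(3))
E
r='{"travel":[0.128,-0.231,0.05],"dr":[0,0,0]}'; python3 -m handwheel '[{"travel":[0,0,0],"dr":[0,0,0.17]},{"travel":[0,0,0],"dr":[0,0,0.17]},{"travel":[0,0,0],"dr":[0,0,0.17]},{"travel":[0.128,-0.231,0.03],"dr":[0,0,0]},{"travel":[0.128,-0.231,0.03],"dr":[0,0,0]},{"travel":[0.128,-0.231,0.03],"dr":[0,0,0]},{"travel":[0.128,-0.231,0.03],"dr":[0,0,0]},{"travel":[0.128,-0.231,0.03],"dr":[0,0,0]},{"travel":[0.128,-0.231,0.03],"dr":[0,0,0]},{"travel":[0.128,-0.231,0.03],"dr":[0,0,0]},{"travel":[0.128,-0.231,0.03],"dr":[0,0,0]},{"travel":[0.128,-0.231,0.03],"dr":[0,0,0]},{"travel":[0.128,-0.231,0.03],"dr":[0,0,0]},{"travel":[0.128,-0.231,0.03],"dr":[0,0,0]},{"travel":[0.128,-0.231,0.03],"dr":[0,0,0]},{"travel":[0.128,-0.231,0.03],"dr":[0,0,0]},{"travel":[0.128,-0.231,0.03],"dr":[0,0,0]}]' 0.5
python3 -c "
from h import *
plan(.439,-.0347,.005,-90)"
```

```text
time_s: 1.52
eef_pos: [0.432, -0.0568, 0.1616]
eef_rot: [-0.003, 1.0, -0.015, -0.0]
wrist_force: [0.7, -0.0, 0.1]
opening: 0.751
t 1.52 pos [ 0.432  -0.0568  0.1616] F [ 0.7 -0.   0.1] op 0.751
 turn [-0.01   0.001 -0.059]  shift in goal axes [ 0.046 -0.147  1.044]  in present axes [ 0.043 -0.143  1.044]
```

```bash
python3 -m handwheel '[{"travel":[0.023,-0.074,0.15],"dr":[-0.01,0,-0.059]},{"travel":[0.023,-0.074,0.15],"dr":[0,0,0]},{"travel":[0,0,0.15],"dr":[0,0,0]},{"travel":[0,0,0.1],"dr":[0,0,0]},{"travel":[0,0,0],"dr":[0,0,0]}]'
python3 -c "
from h import *
plan(.439,-.0347,.005,-90)"
```

```text
time_s: 1.93
eef_pos: [0.4423, -0.0242, 0.0759]
eef_rot: [-0.001, 1.0, 0.007, 0.001]
wrist_force: [-1.0, 0.8, 0.9]
opening: 0.747
t 1.93 pos [ 0.4423 -0.0242  0.0759] F [-1.   0.8  0.9] op 0.747
 turn [-0.002 -0.004  0.029]  shift in goal axes [-0.022  0.07   0.472]  in present axes [-0.024  0.071  0.472]
```

```bash
python3 -m handwheel '[{"travel":[-0.024,0.071,0.08],"dr":[0,0,0.029]},{"travel":[0,0,0.13],"dr":[0,0,0]},{"travel":[0,0,0.13],"dr":[0,0,0]},{"travel":[0,0,0.08],"dr":[0,0,0]},{"travel":[0,0,0.02],"dr":[0,0,0]},{"travel":[0,0,0],"dr":[0,0,0]}]'
python3 -c "
from h import *
plan(.439,-.0347,.005,-90)"
```

```text
time_s: 2.43
eef_pos: [0.4401, -0.0361, 0.0102]
eef_rot: [-0.0, 1.0, -0.001, 0.002]
wrist_force: [-0.4, -0.7, -0.2]
opening: 0.751
t 2.43 pos [ 0.4401 -0.0361  0.0102] F [-0.4 -0.7 -0.2] op 0.751
 turn [-0.002 -0.006 -0.002]  shift in goal axes [-0.007 -0.009  0.035]  in present axes [-0.007 -0.009  0.035]
```

```bash
python3 -m handwheel '[{"travel":[-0.007,-0.009,0.025],"dr":[0,-0.006,0]},{"travel":[0,0,0],"dr":[0,0,0]},{"travel":[0,0,0],"dr":[0,0,0]},{"travel":[0,0,0],"dr":[0,0,0]},{"travel":[0,0,0],"dr":[0,0,0]}]' -1
python3 -c "
from h import *
plan(.439,-.0347,.005,-90)"
```

```text
time_s: 2.85
eef_pos: [0.4417, -0.0358, 0.01]
eef_rot: [0.001, 1.0, -0.001, 0.002]
wrist_force: [0.3, -0.7, -0.5]
opening: 0.565
t 2.85 pos [ 0.4417 -0.0358  0.01  ] F [ 0.3 -0.7 -0.5] op 0.565
 turn [ 0.002 -0.01  -0.003]  shift in goal axes [-0.018 -0.007  0.034]  in present axes [-0.018 -0.008  0.033]
```

```bash
python3 -m handwheel '[{"travel":[0,0,0],"dr":[0,0,0]},{"travel":[0,0,0],"dr":[0,0,0]},{"travel":[0,0,0],"dr":[0,0,-0.11]},{"travel":[0,0,0],"dr":[0,0,-0.23]},{"travel":[0,0,0],"dr":[0,0,-0.23]},{"travel":[0,0,0],"dr":[0,0,-0.23]},{"travel":[0,0,0],"dr":[0,0,-0.23]},{"travel":[0,0,0],"dr":[0,0,-0.23]},{"travel":[0,0,0],"dr":[0,0,-0.23]},{"travel":[0,0,0],"dr":[0,0,-0.23]},{"travel":[0,0,0],"dr":[0,0,-0.23]},{"travel":[0,0,0],"dr":[0,0,-0.23]},{"travel":[0,0,0],"dr":[0,0,-0.23]},{"travel":[0,0,0],"dr":[0,0,-0.23]},{"travel":[0,0,0],"dr":[0,0,-0.1]},{"travel":[0,0,0],"dr":[0,0,0]}]' 0.5
python3 -c "
from h import *
plan(.4415,-.0358,.006,0)"
```

```text
time_s: 4.18
eef_pos: [0.4434, -0.0361, 0.0123]
eef_rot: [0.004, 0.735, 0.679, 0.002]
wrist_force: [-0.1, 0.6, 0.4]
opening: 0.749
t 4.18 pos [ 0.4434 -0.0361  0.0123] F [-0.1  0.6  0.4] op 0.749
 turn [ 0.017  0.004 -0.151]  shift in goal axes [ 0.002 -0.013  0.042]  in present axes [ 0.001 -0.013  0.042]
```

```bash
python3 -m handwheel '[{"travel":[0.003,-0.015,0.06],"dr":[0.02,0.004,-0.16]},{"travel":[0,0,0.01],"dr":[0,0,0]},{"travel":[0,0,0],"dr":[0,0,0]}]'
python3 -c "
from h import *
plan(.4415,-.0358,.006,0)"
```

```text
time_s: 4.43
eef_pos: [0.4419, -0.0357, 0.0021]
eef_rot: [0.0, 0.707, 0.707, -0.0]
wrist_force: [0.5, 1.1, -0.0]
opening: 0.752
t 4.43 pos [ 0.4419 -0.0357  0.0021] F [ 0.5  1.1 -0. ] op 0.752
 turn [-0.001  0.001  0.001]  shift in goal axes [-0.001 -0.003 -0.026]  in present axes [-0.001 -0.003 -0.026]
```

Up slightly, then close and lift.

```bash
python3 -m handwheel '[{"travel":[0,0,-0.02],"dr":[0,0,0]},{"travel":[0,0,0],"dr":[0,0,0]},{"travel":[0,0,0],"dr":[0,0,0]},{"travel":[0,0,0],"dr":[0,0,0]},{"travel":[0,0,0],"dr":[0,0,0]},{"travel":[0,0,0],"dr":[0,0,0]}]' -1
python3 -c "
from h import *
plan(.6433,-.1161,.2,0)
save(pic('side'),'s1.png',(120,300,200,340),4)"
```

```text
time_s: 4.93
eef_pos: [0.4429, -0.0359, 0.0072]
eef_rot: [0.001, 0.711, 0.704, 0.0]
wrist_force: [-0.1, 0.8, 0.2]
opening: 0.568
t 4.93 pos [ 0.4429 -0.0359  0.0072] F [-0.1  0.8  0.2] op 0.568
 turn [ 0.004  0.002 -0.019]  shift in goal axes [-0.535  1.336 -1.285]  in present axes [-0.523  1.344 -1.282]
```

View pics/s1.png

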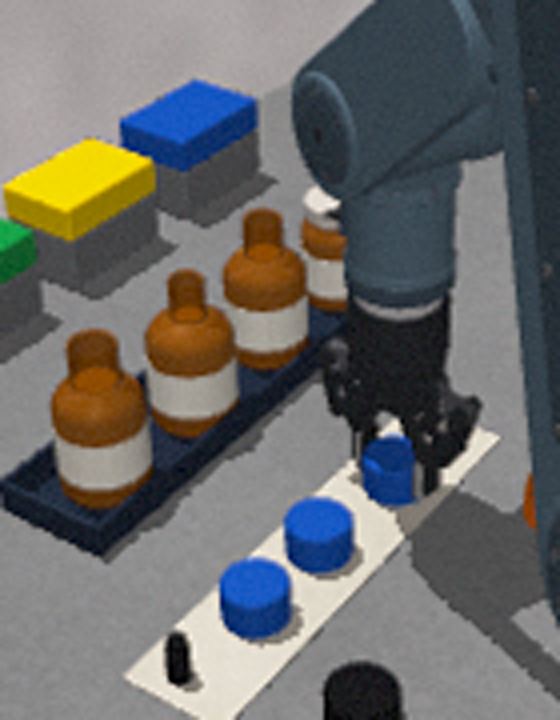

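The side crop shows the -y cap held squarely between the fingers; the other two caps, the vial and the bottles are untouched. Lifting it to the medium neck.

```bash
python3 -m handwheel '[{"travel":[0,0,-0.1],"dr":[0,0,-0.019]},{"travel":[0,0,-0.22],"dr":[0,0,0]},{"travel":[0,0,-0.22],"dr":[0,0,0]},{"travel":[0,0,-0.22],"dr":[0,0,0]},{"travel":[0,0,-0.18],"dr":[0,0,0]},{"travel":[-0.04,0.1,-0.13],"dr":[0,0,0]},{"travel":[-0.09,0.22,0],"dr":[0,0,0]},{"travel":[-0.09,0.22,0],"dr":[0,0,0]},{"travel":[-0.09,0.22,0],"dr":[0,0,0]},{"travel":[-0.09,0.22,0],"dr":[0,0,0]},{"travel":[-0.07,0.17,0],"dr":[0,0,0]},{"travel":[-0.03,0.07,0],"dr":[0,0,0]},{"travel":[0,0,0],"dr":[0,0,0]},{"travel":[0,0,0],"dr":[0,0,0]}]'
python3 -c "
from h import *
plan(.6433,-.1161,.15,0)"
```

```text
time_s: 6.15
eef_pos: [0.63, -0.1128, 0.172]
eef_rot: [-0.001, 0.708, 0.706, -0.001]
wrist_force: [-0.3, 1.8, -0.6]
opening: 0.564
t 6.15 pos [ 0.63   -0.1128  0.172 ] F [-0.3  1.8 -0.6] op 0.564
 turn [-0.005 -0.001 -0.006]  shift in goal axes [-0.022  0.089  0.147]  in present axes [-0.022  0.089  0.147]
```

```bash
python3 -m handwheel '[{"travel":[-0.025,0.1,0.08],"dr":[-0.005,0,0]},{"travel":[0,0,0.03],"dr":[0,0,0]},{"travel":[0,0,0],"dr":[0,0,0]}]'
python3 - <<'E'
from h import *
plan(.6433,-.1161,.14,0)
b=pic('side');np.save('s2.npy',b)
save(b,'s2.png',(140,230,230,330),8)
o=ctrl.get_obs()['eef_pos'];m=o+[0,0,.0118]
for dz in(-.016,.016):
    print('cap expected px',proj('side',m+[0,0,dz]).round(1))
for z in(.1,.134):print('neck axis',proj('side',[.6433,-.1161,z]).round(1))
h=cv2.cvtColor(b,cv2.COLOR_RGB2HSV);k=cv2.inRange(h,(105,150,60),(125,255,255))[145:185,245:290]
ys,xs=np.nonzero(k);print('blue cols',xs.min()+245,xs.max()+245,'rows',ys.min()+145,ys.max()+145)
E
```

```text
time_s: 6.4
eef_pos: [0.6424, -0.1153, 0.1543]
eef_rot: [-0.002, 0.708, 0.706, -0.001]
wrist_force: [0.1, 0.2, -0.9]
opening: 0.565
t 6.4 pos [ 0.6424 -0.1153  0.1543] F [ 0.1  0.2 -0.9] op 0.565
 turn [-0.006 -0.003 -0.006]  shift in goal axes [-0.005  0.006  0.096]  in present axes [-0.006  0.006  0.096]
cap expected px [265.  169.9]
cap expected px [264.7 161.3]
neck axis [265.5 182.8]
neck axis [265.1 174. ]
blue cols 245 269 rows 145 173
```

View pics/s2.png

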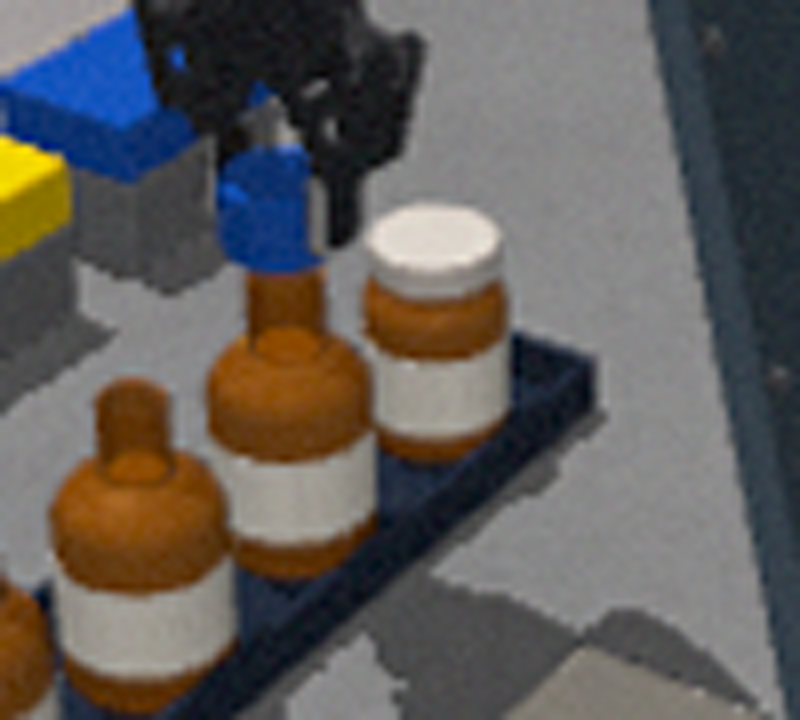

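The cap sits over the medium neck within about 1 mm, with its left edge at column 257 as predicted. Descending.

```bash
python3 -m handwheel '[{"travel":[-0.007,0.008,0.05],"dr":[-0.006,0,0]},{"travel":[0,0,0.03],"dr":[0,0,0]},{"travel":[0,0,0.02],"dr":[0,0,0]},{"travel":[0,0,0.02],"dr":[0,0,0]},{"travel":[0,0,0],"dr":[0,0,0]}]'
python3 -c "
from h import *
plan(.6433,-.1161,.12,0)"
```

```text
time_s: 6.87
eef_pos: [0.6419, -0.1156, 0.1372]
eef_rot: [0.001, 0.708, 0.706, 0.001]
wrist_force: [1.4, -1.1, 0.2]
opening: 0.565
t 6.87 pos [ 0.6419 -0.1156  0.1372] F [ 1.4 -1.1  0.2] op 0.565
 turn [ 0.004 -0.    -0.004]  shift in goal axes [-0.003  0.009  0.114]  in present axes [-0.003  0.009  0.114]
```

```bash
python3 -m handwheel '[{"travel":[-0.004,0.012,0.02],"dr":[0,0,0]},{"travel":[0,0,0.02],"dr":[0,0,0]},{"travel":[0,0,0.02],"dr":[0,0,0]}]'
python3 -c "
from h import *
plan(.6433,-.1161,.12,0)"
```

```text
time_s: 7.12
eef_pos: [0.6423, -0.1162, 0.1356]
eef_rot: [-0.0, 0.708, 0.706, -0.001]
wrist_force: [-7.9, 1.8, 16.4]
opening: 0.564
t 7.12 pos [ 0.6423 -0.1162  0.1356] F [-7.9  1.8 16.4] op 0.564
 turn [-0.003  0.    -0.004]  shift in goal axes [0.001 0.006 0.104]  in present axes [0.001 0.007 0.104]
```

```bash
python3 -m handwheel '[{"travel":[0,-0.012,0.005],"dr":[0,0,0]},{"travel":[0,-0.01,0.01],"dr":[0,0,0]}]'|grep -E "pos|force"
python3 -m handwheel '[{"travel":[0.012,0,0.01],"dr":[0,0,0]},{"travel":[0.012,0.0,0.01],"dr":[0,0,0]}]'|grep -E "pos|force"
python3 -m handwheel '[{"travel":[-0.015,0.01,0.01],"dr":[0,0,0]},{"travel":[-0.015,0,0.01],"dr":[0,0,0]}]'|grep -E "pos|force"
python3 -m handwheel '[{"travel":[0.01,0.015,0.01],"dr":[0,0,0]},{"travel":[0.0,0.015,0.01],"dr":[0,0,0]}]'|grep -E "pos|force"
```

```text
eef_pos: [0.6417, -0.1161, 0.1366]
wrist_force: [3.2, -0.2, 3.4]
eef_pos: [0.6422, -0.1156, 0.1359]
wrist_force: [-5.5, -5.0, 13.4]
eef_pos: [0.6422, -0.1163, 0.1356]
wrist_force: [-1.1, 10.2, 13.8]
eef_pos: [0.6423, -0.1161, 0.1355]
wrist_force: [-14.5, 2.5, 19.2]
```

```bash
python3 -m handwheel '[{"travel":[0,0,-0.02],"dr":[0,0,0]},{"travel":[0,0,0],"dr":[0,0,0]}]'|grep -E "pos|force"
python3 -m handwheel '[{"travel":[0,0.03,0],"dr":[0,0,0]},{"travel":[0,0.015,0],"dr":[0,0,0]}]'|grep -E "pos|force"
python3 -m handwheel '[{"travel":[0,0.02,0],"dr":[0,0,0]},{"travel":[0,0,0],"dr":[0,0,0]}]'|grep -E "pos|force"
```

```text
eef_pos: [0.6414, -0.116, 0.1384]
wrist_force: [0.5, 0.2, -0.0]
eef_pos: [0.6433, -0.1158, 0.1371]
wrist_force: [-12.1, -0.2, 14.6]
eef_pos: [0.6425, -0.116, 0.1366]
wrist_force: [1.1, -0.4, 0.9]
```

```bash
python3 -m handwheel '[{"travel":[0,0,-0.012],"dr":[0,0,0]},{"travel":[0,-0.03,-0.003],"dr":[0,0,0]},{"travel":[0,-0.015,-0.003],"dr":[0,0,0]}]'|grep -E "pos|force"
python3 -m handwheel '[{"travel":[0,-0.02,0],"dr":[0,0,0]},{"travel":[0,0,0],"dr":[0,0,0]}]'|grep -E "pos|force"
```

```text
eef_pos: [0.6401, -0.116, 0.1391]
wrist_force: [1.3, -0.7, 1.6]
eef_pos: [0.6373, -0.1159, 0.1391]
wrist_force: [-1.6, -1.5, 3.1]
```

```bash
python3 -m handwheel '[{"travel":[0,-0.02,0.003],"dr":[0,0,0]},{"travel":[0,-0.02,0.003],"dr":[0,0,0]}]'|grep -E "pos|force"
python3 -m handwheel '[{"travel":[0,-0.02,0],"dr":[0,0,0]},{"travel":[0,0,0],"dr":[0,0,0]}]'|grep -E "pos|force"
```

```text
eef_pos: [0.6322, -0.116, 0.1392]
wrist_force: [1.0, 0.1, 2.3]
eef_pos: [0.6282, -0.1159, 0.139]
wrist_force: [0.7, -0.1, 1.3]
```

```bash
python3 -m handwheel '[{"travel":[0,0.04,0],"dr":[0,0,0]},{"travel":[0,0.02,0.01],"dr":[0,0,0]},{"travel":[0,0.015,0.012],"dr":[0,0,0]}]'|grep -E "pos|force"
for i in 1 2 3; do python3 -m handwheel '[{"travel":[0,0.015,0.008],"dr":[0,0,0]},{"travel":[0,0.015,0.008],"dr":[0,0,0]}]'|grep -E "pos|force"; done
```

```text
eef_pos: [0.6374, -0.1163, 0.1389]
wrist_force: [-6.9, 0.8, 15.5]
eef_pos: [0.6416, -0.1168, 0.1388]
wrist_force: [-0.5, -0.6, 0.7]
eef_pos: [0.6433, -0.1162, 0.1365]
wrist_force: [-18.0, 1.5, 22.4]
eef_pos: [0.643, -0.1161, 0.136]
wrist_force: [-13.2, 0.9, 17.2]
```

```bash
python3 -m handwheel '[{"travel":[0,-0.005,-0.005],"dr":[0,0,0]},{"travel":[0,-0.01,0.002],"dr":[0,0,0]}]'|grep -E "pos|force"
for i in 1 2 ; do python3 -m handwheel '[{"travel":[0,-0.014,0.005],"dr":[0,0,0]},{"travel":[0,-0.014,0.005],"dr":[0,0,0]}]'|grep -E "pos|force"; done
```

```text
eef_pos: [0.642, -0.1161, 0.137]
wrist_force: [7.5, 0.0, 2.1]
eef_pos: [0.642, -0.1161, 0.1368]
wrist_force: [5.7, 1.1, 1.6]
eef_pos: [0.642, -0.1161, 0.1367]
wrist_force: [6.1, 1.1, 1.5]
```

Both sides of the cap catch with little play and it stops well short at 19 N, so it's the wrong cap for this neck. The stop height suggests it is too small. I won't force it and will try the narrow (middle) neck.

```bash
python3 -m handwheel '[{"travel":[0,0,-0.08],"dr":[0,0,0]},{"travel":[0,0,-0.1],"dr":[0,0,0]},{"travel":[0.08,-0.01,0],"dr":[0,0,0]},{"travel":[0.2,-0.025,0],"dr":[0,0,0]},{"travel":[0.2,-0.025,0],"dr":[0,0,0]},{"travel":[0.14,-0.02,0],"dr":[0,0,0]},{"travel":[0.04,0,0],"dr":[0,0,0]},{"travel":[0,0,0],"dr":[0,0,0]}]'
python3 -c "
from h import *
plan(.6291,-.0078,.142,0)"
```

```text
time_s: 10.95
eef_pos: [0.6279, -0.0111, 0.1633]
eef_rot: [-0.011, 0.708, 0.706, -0.012]
wrist_force: [-0.4, 0.4, -0.8]
opening: 0.571
t 10.95 pos [ 0.6279 -0.0111  0.1633] F [-0.4  0.4 -0.8] op 0.571
 turn [-0.061  0.004 -0.006]  shift in goal axes [0.022 0.008 0.142]  in present axes [0.022 0.013 0.141]
```

```bash
python3 -m handwheel '[{"travel":[0.022,0.01,0.05],"dr":[-0.065,0.004,-0.006]},{"travel":[0,0,0.05],"dr":[0,0,0]},{"travel":[0,0,0.02],"dr":[0,0,0]},{"travel":[0,0,0],"dr":[0,0,0]}]'>/dev/null
python3 -c "
from h import *
plan(.6291,-.0078,.12,0)"
```

```text
t 11.28 pos [ 0.6289 -0.0087  0.1441] F [-0.3  0.4  0.2] op 0.568
 turn [0.002 0.003 0.001]  shift in goal axes [0.006 0.001 0.161]  in present axes [0.006 0.001 0.161]
```

```bash
python3 -m handwheel '[{"travel":[0.009,0.001,0.02],"dr":[0,0,0]},{"travel":[0,0,0.02],"dr":[0,0,0]},{"travel":[0,0,0.02],"dr":[0,0,0]}]'|grep -E "pos|force|rot"
python3 -m handwheel '[{"travel":[0,0,0.02],"dr":[0,0,0]},{"travel":[0,0,0.02],"dr":[0,0,0]}]'|grep -E "pos|force|rot"
```

```text
eef_pos: [0.6298, -0.0097, 0.1348]
eef_rot: [0.001, 0.708, 0.706, -0.001]
wrist_force: [-0.6, 1.1, 1.5]
eef_pos: [0.6291, -0.0092, 0.1283]
eef_rot: [-0.001, 0.708, 0.706, -0.001]
wrist_force: [-1.4, 1.9, 0.2]
```

It's sliding down freely; continuing.

```bash
python3 -m handwheel '[{"travel":[0,0,0.03],"dr":[0,0,0]},{"travel":[0,0,0.03],"dr":[0,0,0]}]'|grep -E "pos|force|rot"
python3 -m handwheel '[{"travel":[0,0,0.025],"dr":[0,0,0]},{"travel":[0,0,0.025],"dr":[0,0,0]}]'|grep -E "pos|force|rot"
```

```text
eef_pos: [0.6292, -0.0091, 0.1203]
eef_rot: [-0.001, 0.708, 0.706, -0.001]
wrist_force: [-20.4, 3.7, 44.9]
eef_pos: [0.6292, -0.0091, 0.1204]
eef_rot: [-0.001, 0.708, 0.707, -0.001]
wrist_force: [-15.5, 3.3, 27.6]
```

```bash
python3 -m handwheel '[{"travel":[0,0,0.025],"dr":[0,0,0]},{"travel":[0,0,0.025],"dr":[0,0,0]}]'|grep -E "pos|force|rot"
```

```text
eef_pos: [0.6292, -0.0091, 0.1205]
eef_rot: [0.0, 0.707, 0.707, -0.002]
wrist_force: [-14.8, 1.0, 26.0]
```

Home at TCP z 0.1204, as predicted, so the cap is fully down on the narrow neck. Releasing and going for the middle cap.

```bash
python3 -m handwheel '[{"travel":[0,0,-0.003],"dr":[0,0,0]},{"travel":[0,0,0],"dr":[0,0,0]},{"travel":[0,0,0],"dr":[0,0,0]},{"travel":[0,0,0],"dr":[0,0,0]},{"travel":[0,0,-0.1],"dr":[0,0,0]},{"travel":[0,0,-0.2],"dr":[0,0,0]},{"travel":[0.02,-0.06,-0.08],"dr":[0,0,0]},{"travel":[0.08,-0.24,0],"dr":[0,0,0]},{"travel":[0.09,-0.24,0],"dr":[0,0,0]},{"travel":[0.09,-0.24,0.04],"dr":[0,0,0]},{"travel":[0.08,-0.22,0.14],"dr":[0,0,0]},{"travel":[0.04,-0.1,0.15],"dr":[0,0,0]},{"travel":[0,-0.02,0.05],"dr":[0,0,0]},{"travel":[0,0,0],"dr":[0,0,0]}]' 0.5
python3 - <<'E'
from h import *
plan(.4422,.0573,.005,0)
b=pic('side');save(b,'s3.png',(150,310,200,340),5)
E
```

```text
time_s: 13.37
eef_pos: [0.4579, 0.0494, 0.1171]
eef_rot: [0.004, 0.708, 0.706, -0.001]
wrist_force: [1.0, 0.0, 0.3]
opening: 0.751
t 13.37 pos [0.4579 0.0494 0.1171] F [1.  0.  0.3] op 0.751
 turn [ 0.006  0.013 -0.006]  shift in goal axes [ 0.053 -0.104  0.747]  in present axes [ 0.057 -0.107  0.747]
```

View pics/s3.png

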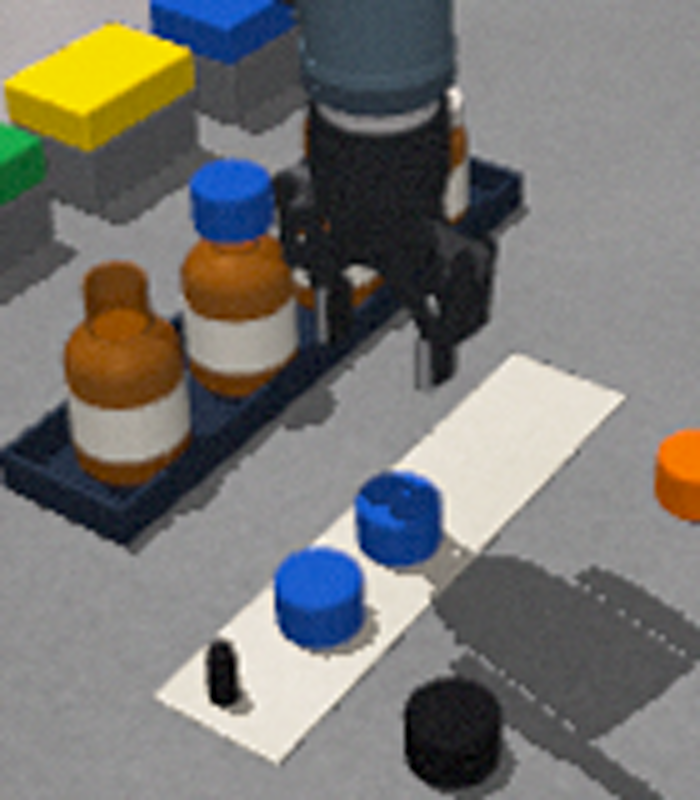

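The crop shows the cap home and level on the middle bottle, nothing else disturbed. Descending on the middle cap.

```bash
python3 -m handwheel '[{"travel":[0.03,-0.06,0.1],"dr":[0.006,0.012,-0.006]},{"travel":[0.025,-0.045,0.16],"dr":[0,0,0]},{"travel":[0,0,0.16],"dr":[0,0,0]},{"travel":[0,0,0.14],"dr":[0,0,0]},{"travel":[0,0,0.05],"dr":[0,0,0]},{"travel":[0,0,0],"dr":[0,0,0]}]'>/dev/null
python3 -c "
from h import *
plan(.4422,.0573,.005,0)"
```

```text
t 13.92 pos [0.4599 0.0526 0.0306] F [-1.1  0.4  0.4] op 0.755
 turn [ 0.038  0.007 -0.006]  shift in goal axes [ 0.031 -0.118  0.171]  in present axes [ 0.031 -0.122  0.168]
```

```bash
python3 -m handwheel '[{"travel":[0,0,-0.08],"dr":[0.038,0.007,-0.006]},{"travel":[0,0,-0.08],"dr":[0,0,0]},{"travel":[0,0,-0.02],"dr":[0,0,0]},{"travel":[0,0,0],"dr":[0,0,0]}]'
python3 - <<'E'
from h import *
plan(.4422,.0573,.005,0)
b=pic('side');save(b,'s4.png',(150,310,200,340),5)
h=cv2.cvtColor(b,cv2.COLOR_RGB2HSV);m=cv2.inRange(h,(105,150,90),(125,255,255));k,l,s,c=cv2.connectedComponentsWithStats(m)
for i in range(1,k):
    if s[i,4]>60:print(s[i],c[i].round(1),onz('side',*c[i],.022).round(4))
E
```

```text
time_s: 14.25
eef_pos: [0.4655, 0.0506, 0.0621]
eef_rot: [0.001, 0.708, 0.706, 0.001]
wrist_force: [-0.6, 0.8, 0.3]
opening: 0.747
t 14.25 pos [0.4655 0.0506 0.0621] F [-0.6  0.8  0.3] op 0.747
 turn [ 0.006  0.002 -0.003]  shift in goal axes [ 0.044 -0.156  0.381]  in present axes [ 0.044 -0.157  0.38 ]
[461  86  26  33 513] [471.2 100. ] [ 0.4011 -1.5575  0.022 ]
[230 144  22  19 232] [239.9 153.5] [ 0.9684 -0.3242  0.022 ]
[238 182  16  16 226] [245.7 189.5] [ 0.7546 -0.1312  0.022 ]
[271 245  17  18 258] [279.1 253.5] [0.4406 0.0627 0.022 ]
[255 260  17  20 284] [263.2 269.1] [0.4348 0.1402 0.022 ]
[  83  265   63   49 1229] [114.9 290. ] [0.6908 0.4409 0.022 ]
```

View pics/s4.png

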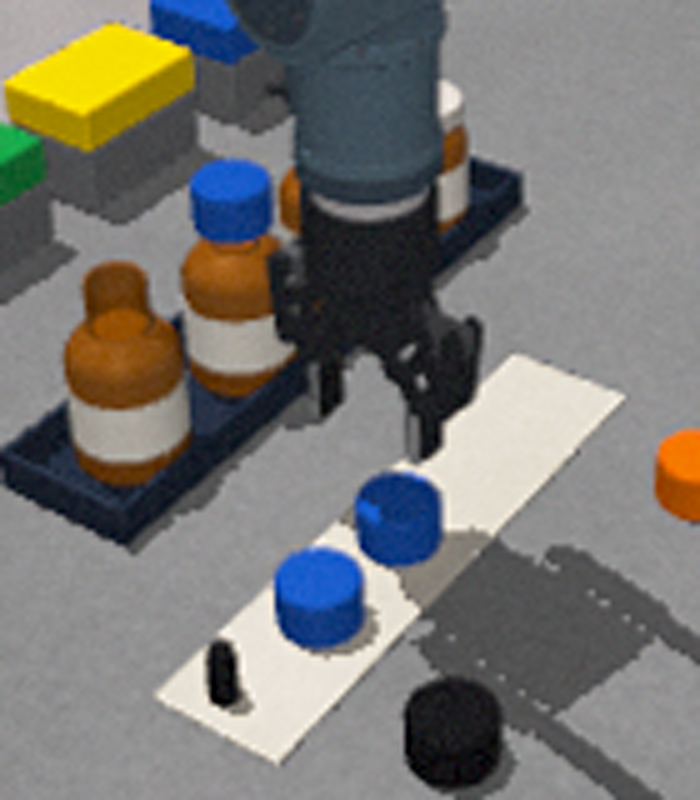

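The cap is still where it was; the arm just fell short in x. Correcting in slower steps.

```bash
python3 -m handwheel '[{"travel":[0.022,-0.08,0],"dr":[0.006,0,0]},{"travel":[0.022,-0.08,0],"dr":[0,0,0]},{"travel":[0,0,0.02],"dr":[0,0,0]},{"travel":[0,0,0],"dr":[0,0,0]}]'>/dev/null
python3 -c "
from h import *
plan(.4422,.0573,.005,0)"
```

```text
t 14.63 pos [0.4405 0.0575 0.0592] F [-0.2  0.6  0.5] op 0.749
 turn [ 0.004  0.002 -0.004]  shift in goal axes [-0.001  0.011  0.362]  in present axes [-0.001  0.011  0.362]
```

```bash
python3 -m handwheel '[{"travel":[0,0.008,0.05],"dr":[0,0,0]},{"travel":[0,0,0.1],"dr":[0,0,0]},{"travel":[0,0,0.1],"dr":[0,0,0]},{"travel":[0,0,0.07],"dr":[0,0,0]},{"travel":[0,0,0.03],"dr":[0,0,0]},{"travel":[0,0,0],"dr":[0,0,0]}]'>/dev/null
python3 -c "
from h import *
plan(.4422,.0573,.005,0)"
```

```text
t 15.13 pos [0.443  0.0572 0.0026] F [ 0.1 -0.4 -0.4] op 0.749
 turn [ 0.007  0.003 -0.004]  shift in goal axes [ 0.    -0.005 -0.016]  in present axes [ 0.    -0.005 -0.016]
```

```bash
python3 -m handwheel '[{"travel":[0,0,-0.01],"dr":[0.005,0,0]},{"travel":[0,0,0],"dr":[0,0,0]},{"travel":[0,0,0],"dr":[0,0,0]},{"travel":[0,0,0],"dr":[0,0,0]},{"travel":[0,0,0],"dr":[0,0,0]}]' -1
python3 -m handwheel '[{"travel":[0,0,0],"dr":[0,0,0]},{"travel":[0,0,0],"dr":[0,0,0]},{"travel":[0,0,0],"dr":[0,0,0.11]},{"travel":[0,0,0],"dr":[0,0,0.23]},{"travel":[0,0,0],"dr":[0,0,0.23]},{"travel":[0,0,0],"dr":[0,0,0.23]},{"travel":[0,0,0],"dr":[0,0,0.23]},{"travel":[0,0,0],"dr":[0,0,0.23]},{"travel":[0,0,0],"dr":[0,0,0.23]},{"travel":[0,0,0],"dr":[0,0,0.23]},{"travel":[0,0,0],"dr":[0,0,0.23]},{"travel":[0,0,0],"dr":[0,0,0.23]},{"travel":[0,0,0],"dr":[0,0,0.23]},{"travel":[0,0,0],"dr":[0,0,0.23]},{"travel":[0,0,0],"dr":[0,0,0.2]},{"travel":[0,0,0],"dr":[0,0,0.07]},{"travel":[0,0,0],"dr":[0,0,0]}]' 0.5
python3 -c "
from h import *
plan(.443,.0573,.006,-90)"
```

```text
time_s: 15.55
eef_pos: [0.4442, 0.0571, 0.0055]
eef_rot: [0.001, 0.708, 0.706, -0.0]
wrist_force: [0.6, 0.5, -1.2]
opening: 0.57
time_s: 16.97
eef_pos: [0.4473, 0.0567, 0.0086]
eef_rot: [0.001, 1.0, -0.009, 0.004]
wrist_force: [-1.1, -0.3, 0.1]
opening: 0.748
t 16.97 pos [0.4473 0.0567 0.0086] F [-1.1 -0.3  0.1] op 0.748
 turn [ 0.005 -0.016 -0.035]  shift in goal axes [-0.029 -0.004  0.017]  in present axes [-0.029 -0.004  0.017]
```

```bash
python3 -m handwheel '[{"travel":[-0.022,-0.005,0.02],"dr":[0.005,-0.016,-0.035]},{"travel":[0,0,0],"dr":[0,0,0]},{"travel":[0,0,0],"dr":[0,0,0]}]'
python3 -c "
from h import *
plan(.4442,.0573,.006,-90)"
```

```text
time_s: 17.22
eef_pos: [0.4439, 0.0575, 0.0055]
eef_rot: [-0.0, 1.0, 0.003, -0.0]
wrist_force: [-0.1, 0.4, -0.5]
opening: 0.751
t 17.22 pos [0.4439 0.0575 0.0055] F [-0.1  0.4 -0.5] op 0.751
 turn [-0.     0.     0.012]  shift in goal axes [ 0.002  0.001 -0.003]  in present axes [ 0.002  0.001 -0.003]
```

```bash
python3 -m handwheel '[{"travel":[0,0,0],"dr":[0,0,0.01]},{"travel":[0,0,0],"dr":[0,0,0]},{"travel":[0,0,0],"dr":[0,0,0]},{"travel":[0,0,0],"dr":[0,0,0]},{"travel":[0,0,0],"dr":[0,0,0]}]' -1|grep -E "pos|open"
python3 -m handwheel '[{"travel":[0,0,-0.1],"dr":[0,0,0]},{"travel":[0,0,-0.22],"dr":[0,0,0]},{"travel":[0,0,-0.22],"dr":[0,0,0]},{"travel":[0,0,-0.22],"dr":[0,0,0]},{"travel":[0,0,-0.2],"dr":[0,0,0]},{"travel":[0.05,-0.01,-0.13],"dr":[0,0,0]},{"travel":[0.18,-0.04,0],"dr":[0,0,0]},{"travel":[0.22,-0.055,0],"dr":[0,0,0]},{"travel":[0.22,-0.055,0],"dr":[0,0,0]},{"travel":[0.2,-0.05,0],"dr":[0,0,0]},{"travel":[0.12,-0.03,0],"dr":[0,0,0]},{"travel":[0.06,-0.01,0],"dr":[0,0,0]},{"travel":[0,0,0],"dr":[0,0,0]},{"travel":[0,0,0],"dr":[0,0,0]}]'|grep open
python3 -c "
from h import *
plan(.6225,.099,.15,-90)"
```

```text
eef_pos: [0.444, 0.0576, 0.0059]
opening: 0.567
opening: 0.572
t 18.8 pos [0.6052 0.0979 0.1736] F [ 0.   0.2 -0.4] op 0.572
 turn [-0.002  0.009  0.006]  shift in goal axes [ 0.115 -0.007  0.157]  in present axes [ 0.116 -0.007  0.157]
```

```bash
python3 -m handwheel '[{"travel":[0.06,-0.004,0.04],"dr":[0,0.009,0.006]},{"travel":[0.055,-0.003,0.06],"dr":[0,0,0]},{"travel":[0,0,0.05],"dr":[0,0,0]},{"travel":[0,0,0.02],"dr":[0,0,0]},{"travel":[0,0,0],"dr":[0,0,0]},{"travel":[0,0,0],"dr":[0,0,0]}]'|grep open
python3 -c "
from h import *
plan(.6225,.099,.119,-90)"
```

```text
opening: 0.569
t 19.3 pos [0.6202 0.0984 0.1434] F [-0.7  0.2 -0.6] op 0.569
 turn [-0.002  0.008 -0.002]  shift in goal axes [ 0.016 -0.004  0.163]  in present axes [ 0.016 -0.004  0.163]
```

```bash
python3 -m handwheel '[{"travel":[0.02,-0.005,0.015],"dr":[0,0.008,0]},{"travel":[0,0,0.02],"dr":[0,0,0]},{"travel":[0,0,0.02],"dr":[0,0,0]}]'|grep -E "pos|force|rot"
python3 -m handwheel '[{"travel":[0,0,0.02],"dr":[0,0,0]},{"travel":[0,0,0.02],"dr":[0,0,0]}]'|grep -E "pos|force|rot"
```

```text
eef_pos: [0.6234, 0.0991, 0.1355]
eef_rot: [-0.0, 1.0, -0.001, 0.001]
wrist_force: [0.3, 0.0, -0.5]
eef_pos: [0.6231, 0.0989, 0.1294]
eef_rot: [-0.0, 1.0, -0.001, 0.0]
wrist_force: [-0.6, -1.1, 0.1]
```

It's entering the wide neck freely; pushing home.

```bash
python3 -m handwheel '[{"travel":[0,0,0.025],"dr":[0,0,0]},{"travel":[0,0,0.025],"dr":[0,0,0]}]'|grep -E "pos|force|rot"
python3 -m handwheel '[{"travel":[0,0,0.022],"dr":[0,0,0]},{"travel":[0,0,0.022],"dr":[0,0,0]}]'|grep -E "pos|force|rot"
python3 -m handwheel '[{"travel":[0,0,0.022],"dr":[0,0,0]},{"travel":[0,0,0.022],"dr":[0,0,0]}]'|grep -E "pos|force|rot"
```

```text
eef_pos: [0.6231, 0.0988, 0.1215]
eef_rot: [-0.0, 1.0, -0.001, 0.001]
wrist_force: [-0.7, -0.6, -1.0]
eef_pos: [0.6232, 0.0988, 0.1205]
eef_rot: [0.0, 1.0, -0.0, 0.0]
wrist_force: [-16.3, -1.2, 29.8]
eef_pos: [0.6232, 0.0988, 0.1206]
eef_rot: [0.001, 1.0, 0.0, 0.001]
wrist_force: [-12.2, -1.6, 21.2]
```

```bash
python3 -m handwheel '[{"travel":[0,0,-0.003],"dr":[0,0,0]},{"travel":[0,0,0],"dr":[0,0,0]},{"travel":[0,0,0],"dr":[0,0,0]},{"travel":[0,0,0],"dr":[0,0,0]},{"travel":[0,0,-0.1],"dr":[0,0,0]},{"travel":[0,0,-0.2],"dr":[0,0,0]},{"travel":[-0.06,-0.01,-0.08],"dr":[0,0,0]},{"travel":[-0.24,-0.045,0],"dr":[0,0,0]},{"travel":[-0.24,-0.045,0],"dr":[0,0,0]},{"travel":[-0.24,-0.045,0.04],"dr":[0,0,0]},{"travel":[-0.24,-0.045,0.1],"dr":[0,0,0]},{"travel":[-0.16,-0.03,0.14],"dr":[0,0,0]},{"travel":[-0.07,-0.01,0.06],"dr":[0,0,0]},{"travel":[0,0,0],"dr":[0,0,0]},{"travel":[0,0,0],"dr":[0,0,0]}]' 0.5 | grep open
python3 - <<'E'
from h import *
plan(.4367,.1349,.005,-90)
b=pic('side');save(b,'s5.png',(150,310,180,320),5)
E
```

```text
opening: 0.749
t 21.47 pos [0.4298 0.1345 0.123 ] F [0.5 0.4 0. ] op 0.749
 turn [-0.    -0.009 -0.003]  shift in goal axes [ 0.046 -0.003  0.787]  in present axes [ 0.042 -0.003  0.787]
```

View pics/s5.png

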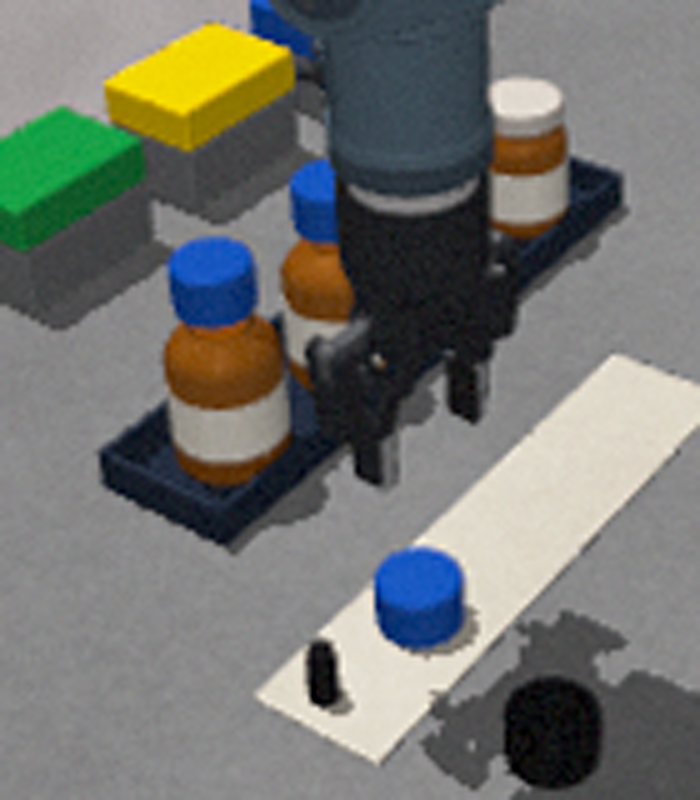

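The crop shows the second cap home and level on the left bottle. The last cap stands undisturbed on the mat, with the vial beside it. Grasping it now.

```bash
python3 -m handwheel '[{"travel":[0.04,-0.003,0.08],"dr":[0,-0.009,-0.003]},{"travel":[0,0,0.14],"dr":[0,0,0]},{"travel":[0,0,0.14],"dr":[0,0,0]},{"travel":[0,0,0.06],"dr":[0,0,0]},{"travel":[0,0,0],"dr":[0,0,0]},{"travel":[0,0,0],"dr":[0,0,0]}]' | grep open
python3 -c "
from h import *
plan(.4367,.1349,.005,-90)"
```

```text
opening: 0.75
t 22.02 pos [0.4494 0.1337 0.0639] F [-0.7 -0.  -0.5] op 0.75
 turn [-0.001 -0.028 -0.005]  shift in goal axes [-0.085 -0.008  0.393]  in present axes [-0.09  -0.007  0.392]
```

```bash
python3 -m handwheel '[{"travel":[-0.088,-0.008,0.04],"dr":[0,-0.028,-0.005]},{"travel":[0,0,0.08],"dr":[0,0,0]},{"travel":[0,0,0.02],"dr":[0,0,0]},{"travel":[0,0,0],"dr":[0,0,0]}]' | grep open
python3 -c "
from h import *
plan(.4367,.1349,.005,-90)"
```

```text
opening: 0.748
t 22.35 pos [0.4378 0.1351 0.0452] F [-0.8 -0.  -0.7] op 0.748
 turn [-0.001 -0.006 -0.   ]  shift in goal axes [-0.008  0.001  0.268]  in present axes [-0.008  0.001  0.268]
```

```bash
python3 -m handwheel '[{"travel":[-0.01,0,0.05],"dr":[0,-0.006,0]},{"travel":[0,0,0.08],"dr":[0,0,0]},{"travel":[0,0,0.08],"dr":[0,0,0]},{"travel":[0,0,0.04],"dr":[0,0,0]},{"travel":[0,0,0.01],"dr":[0,0,0]},{"travel":[0,0,0],"dr":[0,0,0]}]' | grep open
python3 -c "
from h import *
plan(.4367,.1349,.005,-90)"
```

```text
opening: 0.751
t 22.85 pos [0.4377 0.1356 0.0071] F [-0.5 -0.8 -0. ] op 0.751
 turn [-0.002 -0.007  0.001]  shift in goal axes [-0.007  0.005  0.014]  in present axes [-0.007  0.005  0.014]
```

Close along y, then reopen, turn back by 90° and centre in x.

```bash
python3 -m handwheel '[{"travel":[-0.008,0,0.01],"dr":[0,-0.006,0]},{"travel":[0,0,0],"dr":[0,0,0]},{"travel":[0,0,0],"dr":[0,0,0]},{"travel":[0,0,0],"dr":[0,0,0]},{"travel":[0,0,0],"dr":[0,0,0]}]' -1|grep -E "pos|open"
python3 -m handwheel '[{"travel":[0,0,0],"dr":[0,0,0]},{"travel":[0,0,0],"dr":[0,0,0]},{"travel":[0,0,0],"dr":[0,0,-0.11]},{"travel":[0,0,0],"dr":[0,0,-0.23]},{"travel":[0,0,0],"dr":[0,0,-0.23]},{"travel":[0,0,0],"dr":[0,0,-0.23]},{"travel":[0,0,0],"dr":[0,0,-0.23]},{"travel":[0,0,0],"dr":[0,0,-0.23]},{"travel":[0,0,0],"dr":[0,0,-0.23]},{"travel":[0,0,0],"dr":[0,0,-0.23]},{"travel":[0,0,0],"dr":[0,0,-0.23]},{"travel":[0,0,0],"dr":[0,0,-0.23]},{"travel":[0,0,0],"dr":[0,0,-0.23]},{"travel":[0,0,0],"dr":[0,0,-0.23]},{"travel":[0,0,0],"dr":[0,0,-0.2]},{"travel":[0,0,0],"dr":[0,0,-0.07]},{"travel":[0,0,0],"dr":[0,0,0]}]' 0.5|grep open
python3 -c "
from h import *
plan(.4375,.1357,.006,0)"
```

```text
eef_pos: [0.4378, 0.1358, 0.0074]
opening: 0.571
opening: 0.751
t 24.68 pos [0.4391 0.1358 0.0087] F [ 0.5 -0.   1.5] op 0.751
 turn [ 0.011 -0.002  0.032]  shift in goal axes [-0.    -0.01   0.018]  in present axes [-0.    -0.011  0.018]
```

```bash
python3 -m handwheel '[{"travel":[0,-0.01,0.02],"dr":[0.011,0,0.032]},{"travel":[0,0,0],"dr":[0,0,0]},{"travel":[0,0,0],"dr":[0,0,0]}]'|grep -E "pos"
python3 -m handwheel '[{"travel":[0,0,0],"dr":[0,0,0]},{"travel":[0,0,0],"dr":[0,0,0]},{"travel":[0,0,0],"dr":[0,0,0]},{"travel":[0,0,0],"dr":[0,0,0]},{"travel":[0,0,0],"dr":[0,0,0]}]' -1|grep -E "pos|open|rot"
python3 -c "
from h import *
plan(.6426,-.116,.17,0)"
```

```text
eef_pos: [0.4376, 0.1357, 0.0055]
eef_pos: [0.4377, 0.1357, 0.0058]
eef_rot: [-0.001, 0.71, 0.704, 0.0]
opening: 0.564
t 25.35 pos [0.4377 0.1357 0.0058] F [-0.   1.2 -0.5] op 0.564
 turn [-0.001 -0.002 -0.016]  shift in goal axes [-1.678  1.366 -1.095]  in present axes [-1.666  1.38  -1.097]
```

```bash
python3 -m handwheel '[{"travel":[0,0,-0.1],"dr":[0,0,-0.016]},{"travel":[0,0,-0.22],"dr":[0,0,0]},{"travel":[0,0,-0.22],"dr":[0,0,0]},{"travel":[0,0,-0.22],"dr":[0,0,0]},{"travel":[0,0,-0.2],"dr":[0,0,0]},{"travel":[-0.06,0.05,-0.15],"dr":[0,0,0]},{"travel":[-0.18,0.15,-0.02],"dr":[0,0,0]},{"travel":[-0.2,0.165,0],"dr":[0,0,0]},{"travel":[-0.2,0.165,0],"dr":[0,0,0]},{"travel":[-0.2,0.165,0],"dr":[0,0,0]},{"travel":[-0.2,0.165,0],"dr":[0,0,0]},{"travel":[-0.2,0.165,0],"dr":[0,0,0]},{"travel":[-0.2,0.165,0],"dr":[0,0,0]},{"travel":[-0.12,0.1,0],"dr":[0,0,0]},{"travel":[-0.05,0.05,0],"dr":[0,0,0]},{"travel":[0,0,0],"dr":[0,0,0]},{"travel":[0,0,0],"dr":[0,0,0]}]'|grep open
python3 -c "
from h import *
plan(.6426,-.116,.15,0)"
```

```text
opening: 0.57
t 26.77 pos [ 0.6432 -0.118   0.1774] F [-0.3  0.3 -0.6] op 0.57
 turn [-0.012 -0.001  0.002]  shift in goal axes [ 0.014 -0.004  0.183]  in present axes [ 0.014 -0.003  0.183]
```

```bash
python3 -m handwheel '[{"travel":[0.014,-0.004,0.06],"dr":[-0.012,0,0]},{"travel":[0,0,0.08],"dr":[0,0,0]},{"travel":[0,0,0.05],"dr":[0,0,0]},{"travel":[0,0,0.01],"dr":[0,0,0]},{"travel":[0,0,0],"dr":[0,0,0]}]'|grep open
python3 -c "
from h import *
plan(.6426,-.116,.12,0)"
```

```text
opening: 0.566
t 27.18 pos [ 0.6389 -0.1108  0.1427] F [-0.  -0.1 -0.9] op 0.566
 turn [-0.007 -0.006  0.009]  shift in goal axes [-0.035  0.025  0.151]  in present axes [-0.035  0.025  0.151]
```

```bash
python3 -m handwheel '[{"travel":[-0.035,0.025,0],"dr":[-0.007,-0.006,0.009]},{"travel":[0,0,0],"dr":[0,0,0]},{"travel":[0,0,0],"dr":[0,0,0]}]'|grep open
python3 -c "
from h import *
plan(.6426,-.116,.12,0)"
```

```text
opening: 0.571
t 27.43 pos [ 0.6425 -0.115   0.1424] F [-0.6 -0.3  0.6] op 0.571
 turn [-0.     0.     0.002]  shift in goal axes [-0.007  0.001  0.15 ]  in present axes [-0.007  0.001  0.15 ]
```

```bash
python3 -m handwheel '[{"travel":[-0.01,0.001,0.015],"dr":[0,0,0]},{"travel":[0,0,0.02],"dr":[0,0,0]},{"travel":[0,0,0.02],"dr":[0,0,0]}]'|grep -E "pos|force|rot"
python3 -m handwheel '[{"travel":[0,0,0.02],"dr":[0,0,0]},{"travel":[0,0,0.02],"dr":[0,0,0]}]'|grep -E "pos|force|rot"
```

```text
eef_pos: [0.6441, -0.1173, 0.1357]
eef_rot: [0.002, 0.707, 0.707, 0.001]
wrist_force: [-0.4, 0.4, 0.3]
eef_pos: [0.6431, -0.1169, 0.1294]
eef_rot: [0.0, 0.707, 0.707, 0.0]
wrist_force: [-0.5, 0.2, 0.0]
```

Entering freely; pushing home.

```bash
python3 -m handwheel '[{"travel":[0,0,0.025],"dr":[0,0,0]},{"travel":[0,0,0.025],"dr":[0,0,0]}]'|grep -E "pos|force|rot"
python3 -m handwheel '[{"travel":[0,0,0.022],"dr":[0,0,0]},{"travel":[0,0,0.022],"dr":[0,0,0]}]'|grep -E "pos|force|rot"
python3 -m handwheel '[{"travel":[0,0,0.022],"dr":[0,0,0]},{"travel":[0,0,0.022],"dr":[0,0,0]}]'|grep -E "pos|force|rot"
```

```text
eef_pos: [0.6431, -0.1168, 0.1212]
eef_rot: [0.001, 0.707, 0.707, 0.0]
wrist_force: [-1.2, 0.8, -0.4]
eef_pos: [0.6432, -0.1169, 0.1205]
eef_rot: [0.001, 0.707, 0.708, -0.0]
wrist_force: [-16.0, 4.3, 27.2]
eef_pos: [0.6432, -0.1169, 0.1206]
eef_rot: [0.001, 0.706, 0.708, -0.001]
wrist_force: [-12.2, 3.4, 20.4]
```

Home at the same height as the others. Release, retract upwards, and look.

```bash
python3 -m handwheel '[{"travel":[0,0,-0.003],"dr":[0,0,0]},{"travel":[0,0,0],"dr":[0,0,0]},{"travel":[0,0,0],"dr":[0,0,0]},{"travel":[0,0,0],"dr":[0,0,0]},{"travel":[0,0,-0.1],"dr":[0,0,0]},{"travel":[0,0,-0.2],"dr":[0,0,0]},{"travel":[0,-0.06,-0.1],"dr":[0,0,0]},{"travel":[0,-0.24,0],"dr":[0,0,0]},{"travel":[0,-0.24,0],"dr":[0,0,0]},{"travel":[0,-0.24,0],"dr":[0,0,0]},{"travel":[0,-0.24,0],"dr":[0,0,0]},{"travel":[0,-0.24,0],"dr":[0,0,0]},{"travel":[0,-0.1,0],"dr":[0,0,0]},{"travel":[0,0,0],"dr":[0,0,0]},{"travel":[0,0,0],"dr":[0,0,0]}]' 0.5
python3 - <<'E'
from h import *
a=pic('top');b=pic('side')
x=cv2.resize(b[140:300,190:340],None,fx=2.6,fy=2.6,interpolation=cv2.INTER_CUBIC)
y=cv2.resize(a[120:300,170:450],None,fx=1.35,fy=1.35,interpolation=cv2.INTER_CUBIC)
h=max(x.shape[0],y.shape[0]);p=lambda i:cv2.copyMakeBorder(i,0,h-i.shape[0],0,0,cv2.BORDER_CONSTANT)
save(np.hstack([p(x),p(y)]),'fin.png')
# seat check: same-view cap-top pixel vs predicted top centre at home
h=cv2.cvtColor(b,cv2.COLOR_RGB2HSV);m=cv2.inRange(h,(105,150,60),(125,255,255))
k,l,s,c=cv2.connectedComponentsWithStats(m)
for i in range(1,k):
    if 120<s[i,4]<450:print(s[i],c[i].round(1))
for n in((.6232,.0988),(.6292,-.0091),(.6432,-.1169)):print('pred mid px',proj('side',[*n,.132]).round(1))
E
```

```text
time_s: 29.6
eef_pos: [0.4325, -0.1175, 0.1765]
eef_rot: [0.002, 0.706, 0.708, -0.0]
wrist_force: [0.5, -0.2, -0.4]
opening: 0.75
[258 167  15  16 201] [264.9 174.4]
[238 182  16  16 226] [245.7 189.5]
[214 198  17  17 257] [222. 206.]
pred mid px [222.6 206.1]
pred mid px [246.2 189.7]
pred mid px [265.3 174.5]
```

View pics/fin.png

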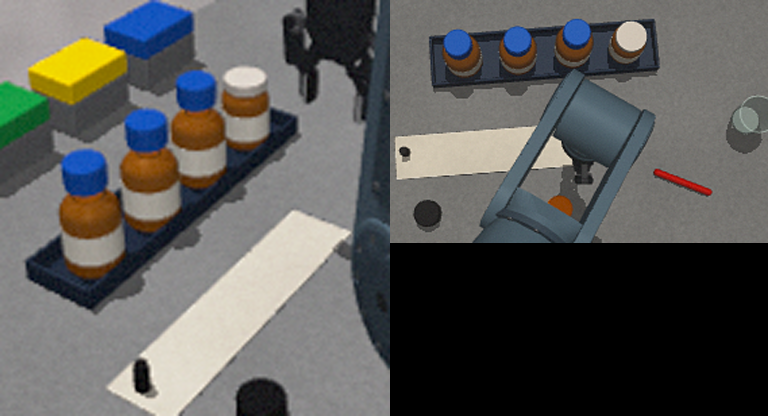

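All three caps are level, and their centroids lie within 0.6 px of the predicted home positions. The jar, vial and look-alikes are in place, and the robot is clear.

```bash
python3 -c "
from bench import ctrl
print(ctrl.hand_in())"
```

```text
the job is handed in; nothing more can be done
None
```

All three bottles are closed and the job is handed in, at about 30 s of the 72 s allowed.

- **Fitting:** The -y cap stopped about 16 mm short on the medium neck, so I moved it to the narrow middle neck, where it went home. The middle cap went onto the wide neck and the +y cap onto the medium neck, both on the first try.
- **Force:** While probing the wrong neck I pressed with no more than about 22 N in the readings, including some sideways feeling to tell a wrong cap from a misaligned one. The highest reading when pushing a cap home was about 45 N at the wrist.
- **Last checks:** All three caps stopped firmly at the same tool height (0.1204–0.1206 m). In the side view their centres were within 0.6 px of the predicted home position, and they looked level. The jar, vial, marker, beaker and both look-alike caps appeared undisturbed. The final crops did not show the wrench or wash bottle, which I did not go near.
- **Disagreements:** The second cap stopped 1.4 mm above the height I predicted from the grip, which I put down to uncertainty in the grip height. On one approach the arm ended about 18 mm off in x before touching anything, and I corrected it.

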